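# Unpin the tea strainer and hold it over the glass

## Task

Draw the steel pin out of the strainer rest and park it upright in the open notch at the rest's side, leaving the strainer where it is meanwhile. Then slide the freed tea strainer out by its handle, carry it over the pegs of the peg board, and hold it level and centred about 15 mm above the rim of the empty glass, ready for tea to be poured through it. Finish while still holding it there, with the strainer never touching the pegs or the glass; leave the glass, peg board and the two loose dice undisturbed.

Things in the scene. Friction and masses are not known exactly. Their poses are not given: they have to be found in the camera images.
- rest: Fixed steel strainer rest: base plate 170 (x) x 90 x 6 mm. Origin: centre of underside, z up. Near its +x end a fork-like post, x 43 to 81 mm, 30 mm wide, top 62.5 mm high, open to -x: the strainer's handle end lies loosely (2.5 mm play) under its 5 mm upper jaw. With the pin out, slide the strainer 30 to 40 mm along the rest's -x, then lift; straight up is blocked.
- bore (a point): Mouth of the vertical 9 mm bore, in the top face of the rest's upper jaw, at (57, 0, 62.5) mm in the rest's frame; the bore runs on through the handle's eye and into the lower block. Axes as the rest's.
- notch (a point): Parking point for the pin, at (63, 49, 62.5) mm in the rest's frame, on top of a 6 mm plate (x 49 to 77, to y 63 mm) on the post's +y side. The notch is a slot 10 mm wide right through the plate, open above, below and to the rest's +y; closed end 9 mm from this point to -y, mouth 14 mm to +y. The shank stands in it, the collar rests on the plate; free space below. Axes as the rest's.
- cradle (a point): Top centre of the rest's round pedestal (52 mm diameter, 20 mm above the table, at x = -45 mm in the rest's frame), where the strainer's origin lies at the start.
- pin: Loose steel pin, about 50 g, upright in the bore at the start, collar on the upper jaw. Origin: centre of the collar's underside, z up along the pin. Shank 7 mm diameter to 30 mm below the origin; collar 20 mm diameter, 3 mm thick; round grip knob 16 mm diameter from 3 to 29 mm above the origin. Draw straight up.
- strainer: Loose steel tea strainer, about 120 g. Origin: centre of the bowl's flat underside, z up. Bowl 36 mm high, 44 mm wide at the bottom, 72 at the rim. Handle along +x at y = 0: bar 9 mm wide, 8 tall (28 to 36 mm above origin), free to grasp at x 40 to 86 mm, best from above at 57; then a 20 mm wide end plate to x = 114 with the pin's eye. Its x axis starts along the rest's x.
- glass: Empty clear glass cup, loose, about 200 g, 76 mm outer diameter at the rim, 85 mm high. Origin: centre of its underside.
- glass_rim (a point): Centre of the glass's mouth, at the height of the rim, 85 mm above the table.
- pegboard: Beechwood peg board, loose on the table between rest and glass, 220 mm (its x) x 100 mm (its y) x 20 mm, with two rows of fixed coloured pegs 12 mm thick; the tallest end 95 mm above the table. Origin: centre of the underside. Obstacle, to be passed over. A white organiser, fixed, stands at the table's far side beyond x = 0.72 m, 160 mm high, out of the way.
- die_a: Loose blue die, 19 mm. Origin: centre of its underside. Bystander.
- die_b: Loose blue die, 19 mm. Origin: centre of its underside. Bystander.
Mind the look-alikes: they are no part of the job. What is shaped like the rest but yellow is not meant. Leave any turquoise look-alike of the strainer alone.

How it is judged:
By the outcome, as a careful person would: the job done as asked, in the order asked, and still so for the second after the job is handed in, while the arm keeps its last pose, push and grip.
It also fails if it takes over 58 s, if anything falls off the work surface, if the arm or the gripper's body presses on something with over 40 N, if the wrist force passes 120 N, or if a joint passes its speed limit or range.

## Robot

A 6-joint arm with a two-finger parallel gripper is mounted at the origin on the work surface. World frame = base frame: x ahead of the robot, y to its left, z up, the work surface at z = 0. Lengths are in m, angles in rad, forces in N, time in s.
With the tool pointing down it reaches from about 0.35 to 0.775 m from the base axis. Payload 7.3 kg.
Tool frame: the origin (TCP) lies midway between the tips of the shut fingers; the grasp point (between the pads) lies 19 mm behind it (robot.tcp_to_grasp is the distance from the TCP to the grasp point, in m); z points along the fingers, y is the line along which they close (so a half turn about z gives the same grasp; the last joint's range is limited). The gripper opens to 92 mm and grips with 3 to 60 N. Pads are 19 mm wide; open, the fingers measure 130 mm over their backs; the gripper's body (75 mm by 190 mm) begins 47 mm behind the grasp point.
Start: joints at [-1.408, 0.342, 1.524, -0, 1.275, -0.146], TCP at [0.16, -0.5, 0.227] pointing down, gripper open.
Joint ranges: [-2.53, 2.53], [-0.77, 2.02], [0.04, 2.7], [-1, 4.14], [0.28, 2.66], [-3.11, 3.11]. Speed limits (rad/s): [2.57, 2.57, 3.14, 3.14, 3.14, 3.14].

## Interface

Orientations are given as [roll, pitch, yaw] about the fixed x, y, z axes, in that order (R = Rz(yaw) Ry(pitch) Rx(roll)).
In Python, from cell import readout, cams, ticket, robot gives the robot as it stands. The module is installed in compiled form; this text tells all that it offers.
- The arm moves only by the tool jog_arm, never from a script. Its argument "plan" is a list of rows, each a list of 5 numbers: the shift along the world's x, y, z each as a share of 0.08 m, from -1 to 1, then the turn about the world's z as a share of 90 degrees, from -1 to 1, then the opening, from -1 (shut) to 1 (fully open). A call has 1 to 12 rows; each row is the pose to reach, as a shift and turn from the pose commanded when the call began; what a row does not reach only later rows make up. A row lasts 1/10 s, in which the tool goes at most 50 mm and 8.59 degrees, less where a joint would pass 70% of its speed; a pose out of reach is approached as far as the arm can. A call with a number of a shift or a turn outside -1 to 1 is refused whole. A call with a gripper value outside its range is refused whole. The fingers move at their own pace and stop on an object; "squeeze" is the grip in N (left out, the last holds). Time passes only in rows, so rows that repeat a pose let the fingers close. It gives the time, the measured TCP pose, the force, the opening and the grip force at its end, in the units of the state.
- readout.observe(): the state, without advancing time (a new reading comes with each control period).
- cams.read_camera(name): name is "scene" or "top"; returns the picture (480x640x3 uint8, blue, green, red); there is no depth.
- cams.calibration(name): a dict with "K" (3x3 intrinsics, pixels), "world_from_camera" (4x4, takes a point from camera to world coordinates). Camera axes: x right, y down, z forward; pixel columns grow to the right and rows downward; lengths in m; the calibration is good to about 2 mm. A picture is of the moment at which its call begins. calibration takes no time and is no camera call.
- ticket.hand_in(): hands the job in; it is judged then, once.
The state is a dict: "time": time; "qpos": joint angles; "qvel": joint speeds; "joint_efforts": joint torques, N m; "tool_pos": TCP position; "tool_rot": TCP orientation; "contact_force": force on the tool from outside, world axes, zero at the start; "torque": the same for the moment, N m; "opening": finger opening in m; "grip_force": force on a finger pad.
Only numpy, scipy, OpenCV 4.12 (cv2) and the standard library are available. Lean on these libraries where they do the work, as an engineer would, in place of code of your own. Each camera call takes 0.05 s, during which the arm holds its last target. There are 200 camera calls.

## Working session

There is one attempt and no reset: what is moved stays moved. The work goes in short steps, Python scripts to look and compute and a tool call to move; the robot and the scene stay as the last step left them, time stands still between calls to the robot, and variables do not carry over. Pictures are saved under pics/ and viewed, at most 10 in all, crops included, and the job is handed in when it is done.

Besides the shell and the picture viewer there is one more tool, called by a JSON object that holds its "name" and its "arguments", one argument or row to a line. jog_arm: Moves the arm, as the interface text tells. Shift numbers are shares of 0.08 m and turn numbers shares of 90 degrees, none past 1 either way. Its arguments: {"type":"object","properties":{"plan":{"type":"array"},"squeeze":{"type":"number"}},"required":["plan"]}

```bash
mkdir -p pics
cat > h.py <<'E'
import numpy as np, cv2
from cell import readout, cams, ticket, robot
def proj(name,P):
    c=cams.calibration(name);K=np.array(c["K"]);T=np.linalg.inv(np.array(c["world_from_camera"]))
    P=np.atleast_2d(P);q=(T[:3,:3]@P.T).T+T[:3,3];u=(K@q.T).T;return u[:,:2]/u[:,2:]
def unproj(name,px,z):
    c=cams.calibration(name);K=np.array(c["K"]);W=np.array(c["world_from_camera"])
    px=np.atleast_2d(px).astype(float);d=(W[:3,:3]@np.linalg.inv(K)@np.c_[px,np.ones(len(px))].T).T
    o=W[:3,3];return o+d*((z-o[2])/d[:,2])[:,None]
E
python3 - <<'E'
from h import *
for n in ("scene","top"):
    cv2.imwrite(f"pics/{n}0.png",cams.read_camera(n)); c=cams.calibration(n); print(n,np.round(c["K"],1).tolist(),np.round(c["world_from_camera"],3).tolist())
print(readout.observe())
E
```

```text
scene [[516.6, 0.0, 319.4], [0.0, 516.6, 228.8], [0.0, 0.0, 1.0]] [[-0.489, 0.737, -0.468, 1.043], [0.872, 0.421, -0.248, 0.179], [0.014, -0.529, -0.848, 1.025], [0.0, 0.0, 0.0, 1.0]]
top [[597.1, 0.0, 323.1], [0.0, 597.1, 237.7], [0.0, 0.0, 1.0]] [[-0.025, -0.997, 0.07, 0.416], [-1.0, 0.026, 0.005, -0.083], [-0.007, -0.07, -0.998, 1.7], [0.0, 0.0, 0.0, 1.0]]
{'time': 0.1, 'qpos': array([-1.40801809e+00,  3.42609639e-01,  1.52491429e+00,  1.68046106e-05,
        1.27541900e+00, -1.45973284e-01]), 'qvel': array([ 0.00077538, -0.00035538, -0.00358988,  0.00133056, -0.00128473,
       -0.00126425]), 'joint_efforts': array([ 3.10841700e-03, -4.32001948e+01, -2.44695067e+01,  7.18263374e-02,
        5.25712583e-02, -2.58264731e-05]), 'tool_pos': array([ 0.15951108, -0.49979759,  0.22613951]), 'tool_rot': array([-3.14025908e+00, -2.12304162e-04,  3.08746474e-01]), 'contact_force': array([ 0.04031718, -0.42279157, -0.22026216]), 'torque': array([-0.03061617,  0.07231783, -0.03706396]), 'grip_force': 0.0, 'opening': 0.09181917114110476}
```

View pics/top0.png

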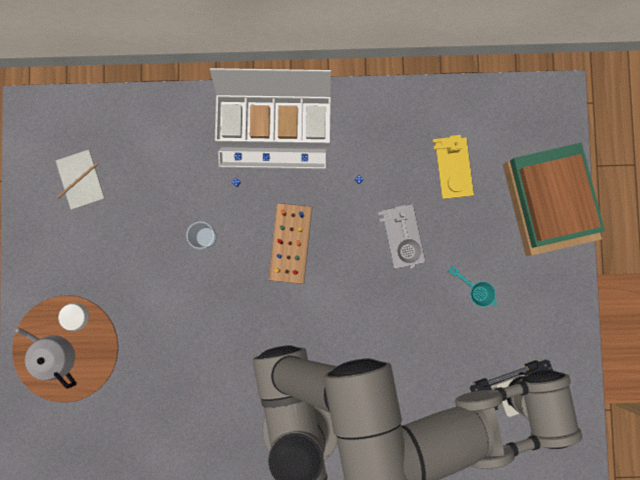

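View pics/scene0.png

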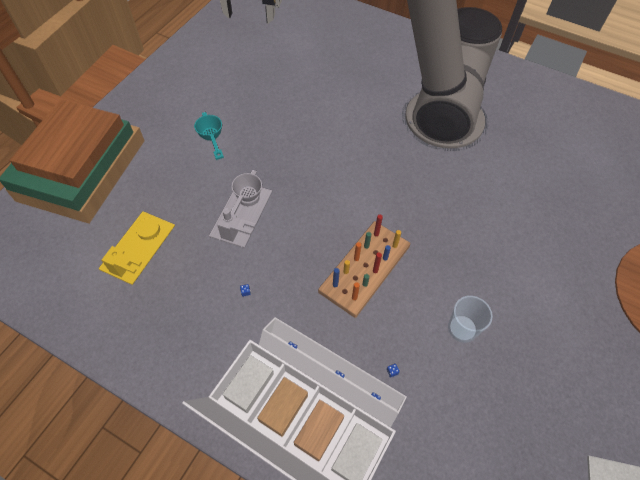

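The top view shows the grey rest near (403,237), with the post at about (400,214) and the bowl at (408,250). The pegboard is at (290,243), the glass at (201,235), and the dice at (236,182) and (359,179). The scene view shows the rest near (242,213) and the glass near (470,318). I'll enlarge the rest in both views.

Run:
```python
from h import *
t=cv2.imread("pics/top0.png");s=cv2.imread("pics/scene0.png")
a=cv2.resize(t[198:276,370:436],None,fx=6,fy=6,interpolation=cv2.INTER_CUBIC)
b=cv2.resize(s[165:250,205:277],None,fx=5.5,fy=5.5,interpolation=cv2.INTER_CUBIC)
im=np.zeros((480,800,3),np.uint8);im[:a.shape[0],:a.shape[1]]=a[:480];im[:b.shape[0],400:400+b.shape[1]]=b[:480,:400]
cv2.imwrite("pics/crop1.png",im);print(a.shape,b.shape)
c1=cv2.resize(t[215:255,180:222],None,fx=9,fy=9,interpolation=cv2.INTER_CUBIC)
c2=cv2.resize(s[290:346,443:499],None,fx=7,fy=7,interpolation=cv2.INTER_CUBIC)
im=np.zeros((400,800,3),np.uint8);im[:c1.shape[0],:c1.shape[1]]=c1;im[:c2.shape[0],400:400+c2.shape[1]]=c2
cv2.imwrite("pics/crop2.png",im)
```

```text
(468, 396, 3) (468, 396, 3)
```

View pics/crop1.png

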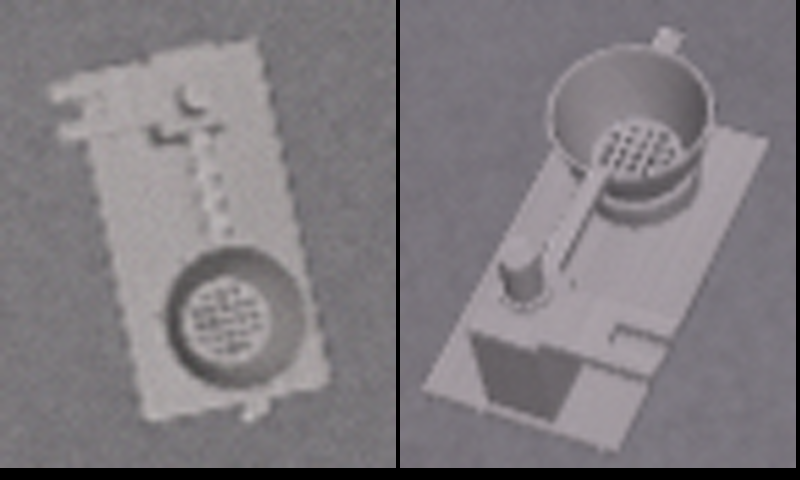

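View pics/crop2.png

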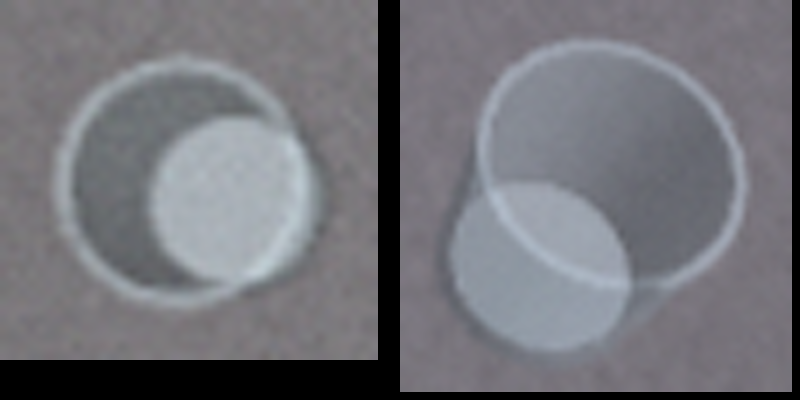

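The crops show the rest's corners, the notch on the left (+y) in the top view, the pin knob and the bowl rim. The glass rim outline is clear too. I'll fit poses to these keypoints.

```bash
cat > fit.py <<'E'
from h import *
from scipy.optimize import least_squares
U=lambda x,y,f,ox,oy:((x+.5)/f-.5+ox,(y+.5)/f-.5+oy)
tp=lambda x,y:U(x,y,6,370,198); sc=lambda x,y:U(x-400,y,5.5,205,165)
obs=[("top",(-85,45,6),tp(145,418)),("top",(-85,-45,6),tp(328,380)),("top",(85,-45,6),tp(258,38)),
("top",(77,63,62.5),tp(50,85)),("top",(49,63,62.5),tp(63,138)),("top",(-45,0,56),tp(236,317)),
("scene",(-85,45,6),sc(768,140)),("scene",(85,45,6),sc(615,452)),("scene",(85,-45,6),sc(424,392)),
("scene",(77,63,62.5),sc(646,378)),("scene",(49,63,62.5),sc(673,342)),("scene",(-45,0,56),sc(632,122)),
("scene",(81,-15,62.5),sc(470,332)),("scene",(57,0,91.5),sc(519,243))]
def W(p,P):
    c,s=np.cos(p[2]),np.sin(p[2]);P=np.array(P)/1000
    return [p[0]+c*P[0]-s*P[1],p[1]+s*P[0]+c*P[1],P[2]]
f=lambda p:np.concatenate([proj(n,W(p,P))[0]-o for n,P,o in obs])
r=least_squares(f,[.45,-.22,.2],loss="soft_l1");p=r.x
print("rest",p,np.degrees(p[2]));print(np.round(f(p).reshape(-1,2),1).tolist())
for n in("top","scene"):
    m=[i for i,o in enumerate(obs) if o[0]==n]
    q=least_squares(lambda p:np.concatenate([proj(obs[i][0],W(p,obs[i][1]))[0]-obs[i][2] for i in m]),p).x;print(n,q)
for nm,P in dict(bore=(57,0,62.5),notch=(63,49,62.5),cradle=(-45,0,20),grasp=(12,0,52)).items(): print(nm,np.round(W(p,P),4))
# glass
a=np.array
ct=U(181,182,9,180,215); print("glass top",unproj("top",ct,.085))
cs=U(613-400,164,7,443,290)
g=least_squares(lambda q:np.concatenate([proj("top",[*q,.085])[0]-ct]+[proj("scene",[q[0]+.037*np.cos(t),q[1]+.037*np.sin(t),.085])[0]*0 for t in [0]]),[.45,.1]).x
th=np.linspace(0,2*np.pi,72,endpoint=False)
for nm,c in(("top",ct),("scene",cs)):
    h=least_squares(lambda q:proj(nm,np.c_[q[0]+.037*np.cos(th),q[1]+.037*np.sin(th),0*th+.085]).mean(0)-c,g).x;print(nm,h)
print("die",unproj("top",[(236,182),(359,179)],.0095))
# pegboard corners
print("peg",unproj("top",[(279,205),(311,206),(303,283),(269,281)],.02))
im=cv2.imread("pics/scene0.png")
E
python3 fit.py
```

```text
rest [ 0.53456775 -0.30239686  0.1674032 ] 9.59149663503315
[[0.0, 1.0], [0.7, 1.2], [0.2, -0.3], [-0.0, -0.4], [-0.2, 0.7], [-0.0, 0.1], [0.9, 0.6], [0.0, 0.8], [-1.2, 0.1], [0.6, 0.8], [0.9, -2.8], [-0.3, -1.2], [-0.7, 0.2], [-0.6, 2.5]]
top [ 0.53567834 -0.3021154   0.16859725]
scene [ 0.53402165 -0.30240013  0.16285834]
bore [ 0.5908 -0.2929  0.0625]
notch [ 0.5885 -0.2436  0.0625]
cradle [ 0.4902 -0.3099  0.02  ]
grasp [ 0.5464 -0.3004  0.052 ]
glass top [[0.54602937 0.26015306 0.085     ]]
top [0.54605902 0.26015526]
scene [0.54525798 0.25932733]
die [[ 0.70080975  0.17058851  0.0095    ]
 [ 0.70022301 -0.18112766  0.0095    ]]
peg [[ 0.63009881  0.04810001  0.02      ]
 [ 0.62489518 -0.04246088  0.02      ]
 [ 0.40813589 -0.01486898  0.02      ]
 [ 0.41612704  0.08046114  0.02      ]]
```

```bash
cat > ov.py <<'E'
from h import *
from fit import W,p
def circ(x,y,z,r): t=np.linspace(0,2*np.pi,40);return [(x+r*np.cos(a)*1,y+r*np.sin(a),z) for a in t]
L=[[(-85,-45,6),(85,-45,6),(85,45,6),(-85,45,6),(-85,-45,6)],[(43,-15,62.5),(81,-15,62.5),(81,15,62.5),(43,15,62.5),(43,-15,62.5)],
[(49,15,62.5),(49,63,62.5),(58,63,62.5),(58,40,62.5),(68,40,62.5),(68,63,62.5),(77,63,62.5),(77,15,62.5)],circ(-45,0,56,36),circ(57,0,91.5,8),circ(57,0,65.5,10)]
def draw(n,src,ox,oy,w,h,f):
    im=cv2.resize(src[oy:oy+h,ox:ox+w],None,fx=f,fy=f,interpolation=cv2.INTER_CUBIC)
    for l in L:
        q=proj(n,np.array([W(p,P) for P in l])); q=(q-[ox,oy]+.5)*f-.5
        cv2.polylines(im,[np.round(q).astype(np.int32)],False,(0,0,255),1)
    return im
a=draw("top",cv2.imread("pics/top0.png"),370,198,66,78,6);b=draw("scene",cv2.imread("pics/scene0.png"),205,165,72,85,5.5)
cv2.imwrite("pics/ov.png",np.hstack([a,b[:a.shape[0]]]))
E
python3 ov.py >/dev/null
```

```text
(no output)
```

View pics/ov.png

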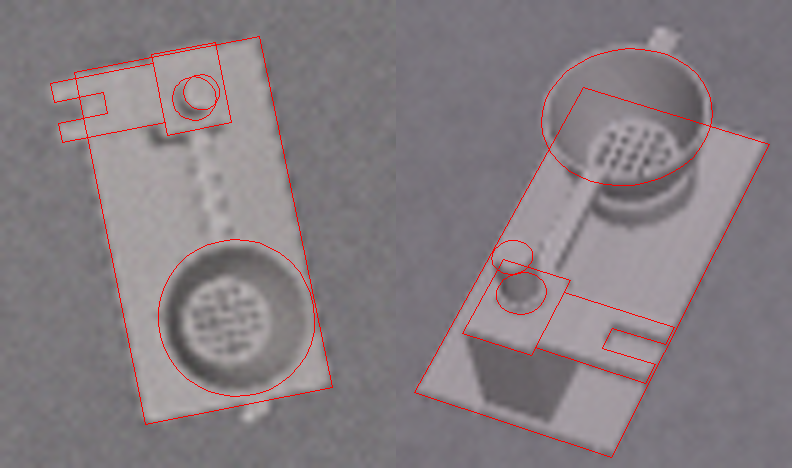

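The overlay matches well: collar, slot and plate edges agree within about 1 px. I'll approach the pin.

{"name": "jog_arm", "arguments": {
  "plan": [
    [0.5,0.24,0,-0.09,1],
    [1,0.48,0,-0.09,1],
    [1,0.48,0,-0.09,1]
  ],
  "squeeze": 30
}}

```text
time: 0.4
tool_pos: [0.2432, -0.4593, 0.2264]
tool_rot: [-3.14, -0.002, 0.172]
contact_force: [-0.6, 0.6, 0.5]
opening: 0.0918
grip_force: 0.0
```

{"name": "jog_arm", "arguments": {
  "plan": [
    [0.5,0.24,0,0,1],
    [1,0.48,0,0,1],
    [1,0.48,0,0,1]
  ]
}}

```text
time: 0.7
tool_pos: [0.3228, -0.4213, 0.2264]
tool_rot: [-3.141, -0.001, 0.172]
contact_force: [-0.1, 0.3, 0.0]
opening: 0.092
grip_force: 0.0
```

{"name": "jog_arm", "arguments": {
  "plan": [
    [0.5,0.24,0,0,1],
    [1,0.48,0,0,1],
    [1,0.48,0,0,1]
  ]
}}

```text
time: 1.0
tool_pos: [0.4024, -0.3832, 0.2263]
tool_rot: [-3.141, -0.001, 0.172]
contact_force: [-1.0, -1.2, 0.4]
opening: 0.0919
grip_force: 0.0
```

{"name": "jog_arm", "arguments": {
  "plan": [
    [0.5,0.24,0,0,1],
    [1,0.48,0,0,1],
    [1,0.48,0,0,1]
  ]
}}

```text
time: 1.3
tool_pos: [0.4821, -0.3452, 0.2261]
tool_rot: [-3.141, -0.001, 0.171]
contact_force: [-0.5, -1.6, -0.4]
opening: 0.0915
grip_force: 0.0
```

{"name": "jog_arm", "arguments": {
  "plan": [
    [0.5,0.24,0,0,1],
    [1,0.48,0,0,1],
    [1,0.48,0,0,1],
    [1,0.48,0,0,1]
  ]
}}

```text
time: 1.7
tool_pos: [0.5588, -0.3089, 0.226]
tool_rot: [-3.141, 0.002, 0.168]
contact_force: [-0.1, 0.7, -0.4]
opening: 0.0918
grip_force: 0.0
```

{"name": "jog_arm", "arguments": {
  "plan": [
    [0.4,0.2,0,0,0.3],
    [0.4,0.2,-0.5,0,0.1],
    [0.4,0.2,-1,0,0.1],
    [0.4,0.2,-1,0,0.1],
    [0.4,0.2,-1,0,0.1],
    [0.4,0.2,-1,0,0.1]
  ]
}}

```text
time: 2.3
tool_pos: [0.592, -0.2939, 0.1496]
tool_rot: [3.138, -0.003, 0.166]
contact_force: [-0.5, 0.1, 0.4]
opening: 0.0516
grip_force: 0.0
```

Run:
```python
from h import *
s=cams.read_camera("scene");t=cams.read_camera("top")
print(readout.observe()["tool_pos"],readout.observe()["opening"])
b=cv2.resize(s[150:250,200:290],None,fx=4.4,fy=4.4,interpolation=cv2.INTER_CUBIC)
a=cv2.resize(t[160:260,355:445],None,fx=4.4,fy=4.4,interpolation=cv2.INTER_CUBIC)
cv2.imwrite("pics/c3.png",np.hstack([a,b]))
```

```text
[ 0.59220258 -0.29337575  0.14947134] 0.05055159930388068
```

View pics/c3.png

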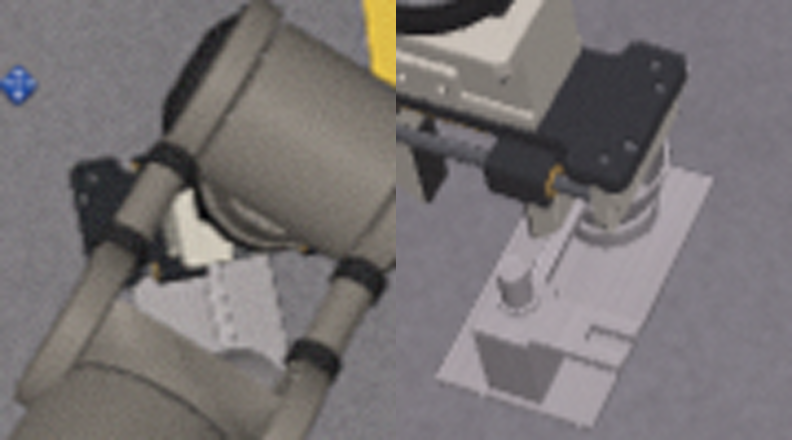

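The scene view shows the open fingers above the pin, in line with it. I'll descend.

{"name": "jog_arm", "arguments": {
  "plan": [
    [0,0,-0.3,0,0.1],
    [0,0,-0.6,0,0.1],
    [0,0,-0.8,0,0.1],
    [0,0,-1,0,0.1],
    [0,0,-1,0,0.1],
    [0,0,-1,0,0.1],
    [0,0,-1,0,0.1]
  ]
}}

```text
time: 3.1
tool_pos: [0.5924, -0.2928, 0.0686]
tool_rot: [3.139, -0.002, 0.167]
contact_force: [0.5, 0.9, -0.1]
opening: 0.0505
grip_force: 0.0
```

{"name": "jog_arm", "arguments": {
  "plan": [
    [0,0,0,0,-0.4],
    [0,0,0,0,-0.8],
    [0,0,0,0,-1],
    [0,0,0,0,-1],
    [0,0,0,0,-1],
    [0,0,0,0,-1],
    [0,0,0,0,-1]
  ],
  "squeeze": 30
}}

```text
time: 3.8
tool_pos: [0.5916, -0.2922, 0.0668]
tool_rot: [3.141, 0.0, 0.167]
contact_force: [-0.3, 0.2, 0.5]
opening: 0.015
grip_force: 30.0
```

{"name": "jog_arm", "arguments": {
  "plan": [
    [0,0,0,0,-1],
    [0,0,0,0,-1]
  ]
}}

```text
time: 4.0
tool_pos: [0.5916, -0.2922, 0.0668]
tool_rot: [3.141, 0.0, 0.167]
contact_force: [-0.8, 0.1, 0.7]
opening: 0.0151
grip_force: 30.0
```

{"name": "jog_arm", "arguments": {
  "plan": [
    [0,0,0.06,0,-1],
    [0,0,0.14,0,-1],
    [0,0,0.22,0,-1],
    [0,0,0.3,0,-1],
    [0,0,0.38,0,-1],
    [0,0,0.46,0,-1],
    [0,0,0.54,0,-1],
    [0,0,0.6,0,-1],
    [0,0,0.6,0,-1],
    [0,0,0.6,0,-1],
    [0,0,0.6,0,-1]
  ]
}}

```text
time: 5.1
tool_pos: [0.5914, -0.2921, 0.1143]
tool_rot: [-3.141, 0.001, 0.167]
contact_force: [0.4, -0.4, -0.4]
opening: 0.0153
grip_force: 30.0
```

Run:
```python
from h import *
s=cams.read_camera("scene");o=readout.observe();print(o["tool_pos"],o["tool_rot"],o["opening"])
cv2.imwrite("pics/c4.png",cv2.resize(s[150:260,195:315],None,fx=5,fy=5,interpolation=cv2.INTER_CUBIC))
```

```text
[ 0.59137063 -0.29204763  0.11430469] [-3.14113549e+00  6.35678032e-04  1.67413271e-01] 0.015320067837366181
```

View pics/c4.png

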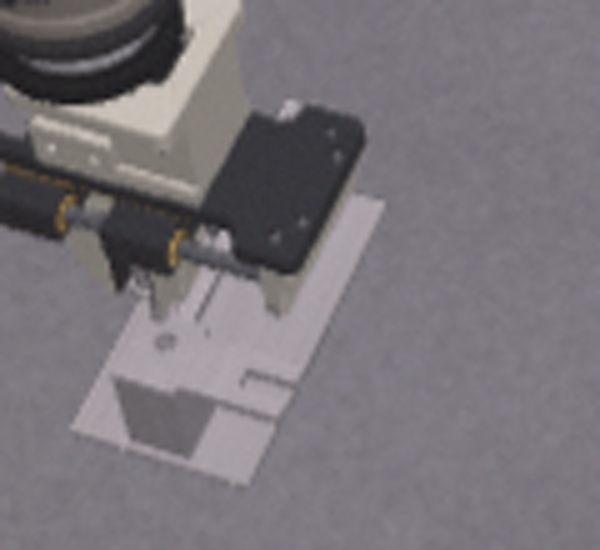

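Run:
```python
from h import *
from fit import W,p
f=lambda P:np.round((proj("scene",P)-[195,150]+.5)*5-.5)
T=[.5914,-.2920,.1143]
print("tcp",f(T),"shank tip",f([T[0],T[1],.1143-.0343]),"collar",f([T[0],T[1],.110]),"bore model",f(W(p,(57,0,62.5))),"slot",f([W(p,(58,40,62.5)),W(p,(68,40,62.5)),W(p,(58,63,62.5)),W(p,(68,63,62.5))]).tolist())
q=((np.array([165,341])+.5)/5-.5+[195,150]);print(unproj("scene",q,.0625), W(p,(57,0,62.5)))
```

```text
rest [ 0.53456775 -0.30239686  0.1674032 ] 9.59149663503315
[[0.0, 1.0], [0.7, 1.2], [0.2, -0.3], [-0.0, -0.4], [-0.2, 0.7], [-0.0, 0.1], [0.9, 0.6], [0.0, 0.8], [-1.2, 0.1], [0.6, 0.8], [0.9, -2.8], [-0.3, -1.2], [-0.7, 0.2], [-0.6, 2.5]]
top [ 0.53567834 -0.3021154   0.16859725]
scene [ 0.53402165 -0.30240013  0.16285834]
bore [ 0.5908 -0.2929  0.0625]
notch [ 0.5885 -0.2436  0.0625]
cradle [ 0.4902 -0.3099  0.02  ]
grasp [ 0.5464 -0.3004  0.052 ]
glass top [[0.54602937 0.26015306 0.085     ]]
top [0.54605902 0.26015526]
scene [0.54525798 0.25932733]
die [[ 0.70080975  0.17058851  0.0095    ]
 [ 0.70022301 -0.18112766  0.0095    ]]
peg [[ 0.63009881  0.04810001  0.02      ]
 [ 0.62489518 -0.04246088  0.02      ]
 [ 0.40813589 -0.01486898  0.02      ]
 [ 0.41612704  0.08046114  0.02      ]]
tcp [[149. 280.]] shank tip [[160. 325.]] collar [[150. 286.]] bore model [[164. 345.]] slot [[246.0, 373.0], [237.0, 391.0], [294.0, 388.0], [285.0, 406.0]]
[[ 0.58895444 -0.29382904  0.0625    ]] [np.float64(0.5907709340853463), np.float64(-0.29289937920730286), np.float64(0.0625)]
```

The pin is held: collar at about (145,285), shank tip near (163,320), and the empty bore at (165,341). I'll move over to the notch.

{"name": "jog_arm", "arguments": {
  "plan": [
    [0,0.1,0,0,-1],
    [-0.01,0.25,0,0,-1],
    [-0.02,0.4,0,0,-1],
    [-0.028,0.55,0,0,-1],
    [-0.028,0.616,0,0,-1],
    [-0.028,0.616,0,0,-1],
    [-0.028,0.616,0,0,-1],
    [-0.028,0.616,0,0,-1]
  ]
}}

```text
time: 5.95
tool_pos: [0.5894, -0.2433, 0.1148]
tool_rot: [3.141, -0.0, 0.167]
contact_force: [-0.1, -0.3, -0.9]
opening: 0.0151
grip_force: 30.0
```

{"name": "jog_arm", "arguments": {
  "plan": [
    [0,0,-0.08,0,-1],
    [0,0,-0.16,0,-1],
    [0,0,-0.24,0,-1],
    [0,0,-0.3,0,-1],
    [0,0,-0.3,0,-1],
    [0,0,-0.3,0,-1]
  ]
}}

```text
time: 6.55
tool_pos: [0.5893, -0.2429, 0.0906]
tool_rot: [-3.142, 0.0, 0.167]
contact_force: [0.7, -0.4, -0.3]
opening: 0.0153
grip_force: 30.0
```

{"name": "jog_arm", "arguments": {
  "plan": [
    [0,0,-0.08,0,-1],
    [0,0,-0.16,0,-1],
    [0,0,-0.22,0,-1],
    [0,0,-0.27,0,-1],
    [0,0,-0.29,0,-1],
    [0,0,-0.29,0,-1],
    [0,0,-0.29,0,-1]
  ]
}}

```text
time: 7.25
tool_pos: [0.5894, -0.243, 0.0677]
tool_rot: [3.141, -0.0, 0.167]
contact_force: [0.0, 0.1, 0.6]
opening: 0.0152
grip_force: 30.0
```

{"name": "jog_arm", "arguments": {
  "plan": [
    [0,0,-0.006,0,-1],
    [0,0,-0.012,0,-1],
    [0,0,-0.012,0,-1],
    [0,0,-0.012,0,-1]
  ]
}}

```text
time: 7.65
tool_pos: [0.5895, -0.243, 0.0668]
tool_rot: [3.141, -0.0, 0.167]
contact_force: [0.3, 0.1, 0.4]
opening: 0.0152
grip_force: 30.0
```

{"name": "jog_arm", "arguments": {
  "plan": [
    [0,0,0,0,-0.6],
    [0,0,0,0,-0.4],
    [0,0,0,0,-0.2],
    [0,0,0,0,0],
    [0,0,0,0,0],
    [0,0,0,0,0],
    [0,0,0.3,0,0],
    [0,0,0.6,0,0],
    [0,0,0.9,0,0],
    [0,0,0.9,0,0]
  ]
}}

```text
time: 8.65
tool_pos: [0.5912, -0.2439, 0.1424]
tool_rot: [3.137, -0.006, 0.167]
contact_force: [0.1, -0.5, 1.3]
opening: 0.0458
grip_force: 0.0
```

{"name": "jog_arm", "arguments": {
  "plan": [
    [-0.3,-0.4,0,0,0],
    [-0.53,-0.72,0,0,0],
    [-0.53,-0.72,0,0,0],
    [-0.53,-0.72,0,0,0],
    [-0.53,-0.72,0,0,0]
  ]
}}

```text
time: 9.15
tool_pos: [0.5472, -0.2998, 0.138]
tool_rot: [-3.141, 0.0, 0.168]
contact_force: [0.2, -0.1, 0.3]
opening: 0.0459
grip_force: 0.0
```

Run:
```python
from h import *
s=cams.read_camera("scene");o=readout.observe();print(o["tool_pos"],o["tool_rot"],o["opening"])
cv2.imwrite("pics/c5.png",cv2.resize(s[150:260,195:315],None,fx=5,fy=5,interpolation=cv2.INTER_CUBIC))
```

```text
[ 0.54733469 -0.29955042  0.13809311] [-3.14097390e+00  2.85765171e-04  1.68373600e-01] 0.046205295029294664
```

View pics/c5.png

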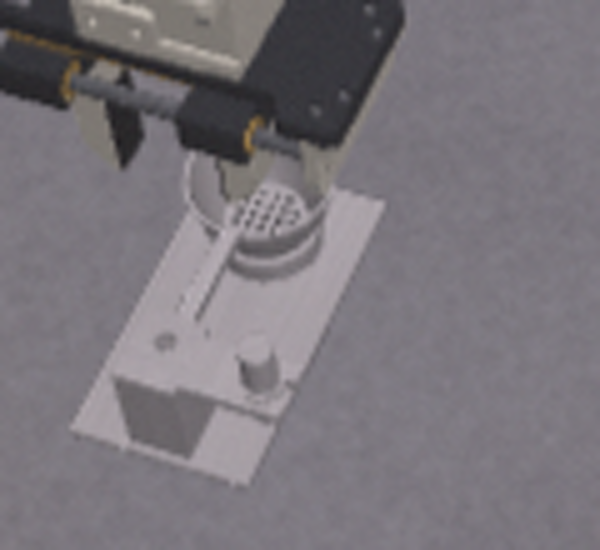

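The pin stands upright in the notch at about (258,370), the bore at (165,341) is empty, and the strainer hasn't moved. Next I'll grasp the handle.

{"name": "jog_arm", "arguments": {
  "plan": [
    [-0.01,-0.01,-0.25,0,0],
    [-0.01,-0.01,-0.5,0,0],
    [-0.01,-0.01,-0.75,0,0],
    [-0.01,-0.01,-1,0,0],
    [-0.01,-0.01,-1,0,0],
    [-0.01,-0.01,-1,0,0]
  ]
}}

```text
time: 9.8
tool_pos: [0.5466, -0.3006, 0.0586]
tool_rot: [-3.141, 0.0, 0.168]
contact_force: [-0.7, 0.0, 0.2]
opening: 0.0463
grip_force: 0.0
```

{"name": "jog_arm", "arguments": {
  "plan": [
    [0,0,-0.15,0,0],
    [0,0,-0.28,0,0],
    [0,0,-0.28,0,0],
    [0,0,-0.28,0,0],
    [0,0,-0.28,0,0]
  ]
}}

```text
time: 10.3
tool_pos: [0.5464, -0.3015, 0.0365]
tool_rot: [3.141, -0.0, 0.167]
contact_force: [1.2, -0.1, 0.0]
opening: 0.0458
grip_force: 0.0
```

{"name": "jog_arm", "arguments": {
  "plan": [
    [0,0,0,0,-0.3],
    [0,0,0,0,-0.5],
    [0,0,0,0,-0.65],
    [0,0,0,0,-0.75],
    [0,0,0,0,-0.85],
    [0,0,0,0,-1],
    [0,0,0,0,-1],
    [0,0,0,0,-1],
    [0,0,0,0,-1]
  ],
  "squeeze": 40
}}

```text
time: 11.2
tool_pos: [0.5461, -0.3013, 0.0362]
tool_rot: [3.141, -0.0, 0.167]
contact_force: [0.4, -0.8, 0.5]
opening: 0.0084
grip_force: 40.0
```

{"name": "jog_arm", "arguments": {
  "plan": [
    [-0.06,-0.01,0.008,0,-1],
    [-0.12,-0.02,0.01,0,-1],
    [-0.18,-0.03,0.01,0,-1],
    [-0.24,-0.04,0.01,0,-1],
    [-0.3,-0.05,0.01,0,-1],
    [-0.36,-0.06,0.01,0,-1],
    [-0.42,-0.071,0.01,0,-1],
    [-0.45,-0.076,0.01,0,-1],
    [-0.45,-0.076,0.01,0,-1],
    [-0.45,-0.076,0.01,0,-1]
  ]
}}

```text
time: 12.2
tool_pos: [0.5102, -0.3074, 0.0371]
tool_rot: [3.141, -0.0, 0.167]
contact_force: [0.2, 1.0, -1.8]
opening: 0.0086
grip_force: 40.0
```

{"name": "jog_arm", "arguments": {
  "plan": [
    [0,0,0.08,0,-1],
    [0,0,0.2,0,-1],
    [0,0,0.35,0,-1],
    [0,0,0.5,0,-1],
    [0,0,0.65,0,-1],
    [0,0,0.8,0,-1],
    [0,0,0.92,0,-1],
    [0,0,1,0,-1],
    [0,0,1,0,-1]
  ]
}}

```text
time: 13.1
tool_pos: [0.5105, -0.3077, 0.1181]
tool_rot: [3.14, -0.001, 0.167]
contact_force: [-0.0, -0.0, -0.9]
opening: 0.0084
grip_force: 40.0
```

{"name": "jog_arm", "arguments": {
  "plan": [
    [0,0,0.1,0,-1],
    [0,0,0.25,0,-1],
    [0,0,0.4,0,-1],
    [0,0,0.5,0,-1],
    [0,0,0.5,0,-1],
    [0,0,0.5,0,-1]
  ]
}}

```text
time: 13.7
tool_pos: [0.5101, -0.3074, 0.1571]
tool_rot: [3.141, -0.0, 0.167]
contact_force: [-0.3, 0.8, -0.6]
opening: 0.0088
grip_force: 40.0
```

Run:
```python
from h import *
s=cams.read_camera("scene");o=readout.observe();print(o["tool_pos"],o["tool_rot"],o["opening"])
cv2.imwrite("pics/c6.png",cv2.resize(s[80:260,195:405],None,fx=3.3,fy=3.3,interpolation=cv2.INTER_CUBIC))
```

```text
[ 0.50990904 -0.30722388  0.15668549] [-3.14120927e+00  4.52123830e-04  1.67425309e-01] 0.008301843242126539
```

View pics/c6.png

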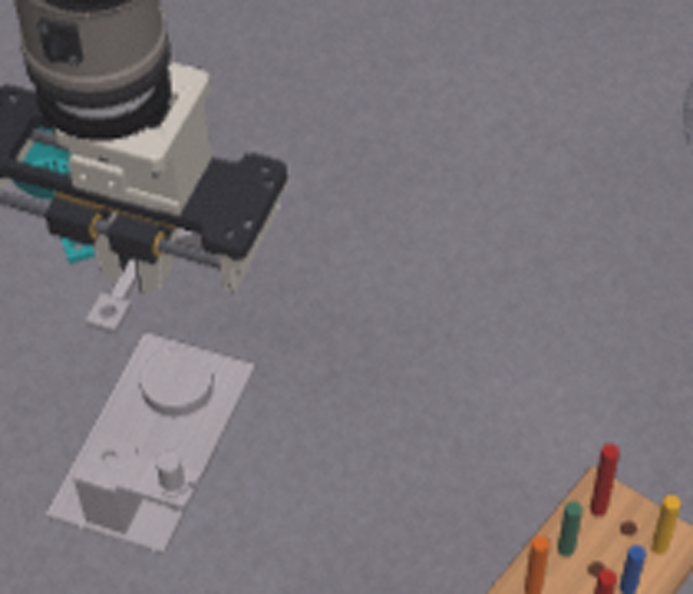

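The strainer is lifted level with its eye visible at (107,310), and the pin is still parked at (170,475). I'll carry it over now, with the underside at about 0.14 m, clear of the 0.095 m pegs.

{"name": "jog_arm", "arguments": {
  "plan": [
    [0.02,0.1,0,0,-1],
    [0.05,0.3,0,0,-1],
    [0.08,0.5,0,0,-1],
    [0.11,0.7,0,0,-1],
    [0.143,0.9,0,0,-1]
  ]
}}

```text
time: 14.25
tool_pos: [0.5218, -0.2334, 0.157]
tool_rot: [-3.141, 0.0, 0.168]
contact_force: [0.5, -0.0, -0.5]
opening: 0.0085
grip_force: 40.0
```

{"name": "jog_arm", "arguments": {
  "plan": [
    [0.035,0.22,0,0,-1],
    [0.07,0.45,0,0,-1],
    [0.11,0.68,0,0,-1],
    [0.143,0.9,0,0,-1]
  ]
}}

```text
time: 14.65
tool_pos: [0.5332, -0.1615, 0.1571]
tool_rot: [3.142, -0.0, 0.168]
contact_force: [-0.5, -0.2, -1.5]
opening: 0.0081
grip_force: 40.0
```

{"name": "jog_arm", "arguments": {
  "plan": [
    [0.035,0.22,0,0,-1],
    [0.07,0.45,0,0,-1],
    [0.11,0.68,0,0,-1],
    [0.143,0.9,0,0,-1]
  ]
}}

```text
time: 15.05
tool_pos: [0.5445, -0.0895, 0.1571]
tool_rot: [3.142, -0.0, 0.168]
contact_force: [0.2, -0.4, -2.3]
opening: 0.0083
grip_force: 40.0
```

{"name": "jog_arm", "arguments": {
  "plan": [
    [0.035,0.22,0,0,-1],
    [0.07,0.45,0,0,-1],
    [0.11,0.68,0,0,-1],
    [0.143,0.9,0,0,-1]
  ]
}}

```text
time: 15.45
tool_pos: [0.5558, -0.0175, 0.1571]
tool_rot: [3.142, -0.0, 0.168]
contact_force: [1.1, -1.0, -0.3]
opening: 0.0083
grip_force: 40.0
```

{"name": "jog_arm", "arguments": {
  "plan": [
    [0.035,0.22,0,0,-1],
    [0.07,0.45,0,0,-1],
    [0.11,0.68,0,0,-1],
    [0.143,0.9,0,0,-1]
  ]
}}

```text
time: 15.85
tool_pos: [0.5672, 0.0545, 0.1571]
tool_rot: [3.142, -0.0, 0.168]
contact_force: [0.1, 0.4, -1.1]
opening: 0.0082
grip_force: 40.0
```

{"name": "jog_arm", "arguments": {
  "plan": [
    [0.035,0.22,0,0,-1],
    [0.07,0.45,0,0,-1],
    [0.11,0.68,0,0,-1],
    [0.143,0.9,0,0,-1]
  ]
}}

```text
time: 16.25
tool_pos: [0.5785, 0.1265, 0.1571]
tool_rot: [3.142, -0.0, 0.168]
contact_force: [0.9, 1.0, -1.3]
opening: 0.0084
grip_force: 40.0
```

{"name": "jog_arm", "arguments": {
  "plan": [
    [0.035,0.22,0,0,-1],
    [0.07,0.45,0,0,-1],
    [0.11,0.68,0,0,-1],
    [0.143,0.9,0,0,-1],
    [0.143,0.9,0,0,-1],
    [0.143,0.9,0,0,-1],
    [0.143,0.9,0,0,-1]
  ]
}}

```text
time: 16.95
tool_pos: [0.5902, 0.1961, 0.1568]
tool_rot: [3.141, 0.0, 0.167]
contact_force: [0.4, -0.7, -1.1]
opening: 0.0087
grip_force: 40.0
```

Remaining: dx 0.0113, dy 0.0731, dz −0.041. I'll do the lateral move first, then look from both cameras.

{"name": "jog_arm", "arguments": {
  "plan": [
    [0.035,0.22,0,0,-1],
    [0.07,0.45,0,0,-1],
    [0.11,0.7,0,0,-1],
    [0.142,0.85,0,0,-1],
    [0.142,0.914,0,0,-1],
    [0.142,0.914,0,0,-1],
    [0.142,0.914,-0.1,0,-1],
    [0.142,0.914,-0.2,0,-1],
    [0.142,0.914,-0.25,0,-1],
    [0.142,0.914,-0.25,0,-1],
    [0.142,0.914,-0.25,0,-1],
    [0.142,0.914,-0.25,0,-1]
  ]
}}

```text
time: 18.15
tool_pos: [0.6018, 0.2697, 0.1373]
tool_rot: [3.142, -0.001, 0.167]
contact_force: [-0.9, -0.1, -2.0]
opening: 0.0084
grip_force: 40.0
```

Run:
```python
from h import *
s=cams.read_camera("scene");t=cams.read_camera("top");o=readout.observe();print(o["tool_pos"],o["tool_rot"],o["opening"])
cv2.imwrite("pics/s7.png",s);cv2.imwrite("pics/t7.png",t)
T=o["tool_pos"];y=o["tool_rot"][2];d=np.array([np.cos(y),np.sin(y)]);B=T[:2]-.0566*d;zo=T[2]-.0162
th=np.linspace(0,2*np.pi,60);rim=lambda c,r,z:np.c_[c[0]+r*np.cos(th),c[1]+r*np.sin(th),0*th+z]
print(B,zo)
f=5;out=[]
for n,im,(ox,oy,w,h) in(("scene",s,(430,240,100,112)),("top",t,(170,190,55,112))):
    a=cv2.resize(im[oy:oy+h,ox:ox+w],None,fx=f,fy=f,interpolation=cv2.INTER_CUBIC)
    for c,r,z,col in((B,.036,zo+.036,(0,0,255)),(B,.022,zo,(0,200,255)),((.5457,.2598),.037,.085,(0,255,0)),(T[:2]+.0454*d,.0045,zo+.036,(0,0,255))):
        q=(proj(n,rim(c,r,z))-[ox,oy]+.5)*f-.5;cv2.polylines(a,[np.round(q).astype(np.int32)],True,col,1)
    out.append(a)
cv2.imwrite("pics/c7.png",np.hstack(out))
```

```text
[0.6017473  0.26976666 0.13734784] [-3.14157353e+00 -6.30304598e-04  1.67408790e-01] 0.008292424221258397
[0.54593857 0.26033552] 0.12114783882731384
```

View pics/c7.png

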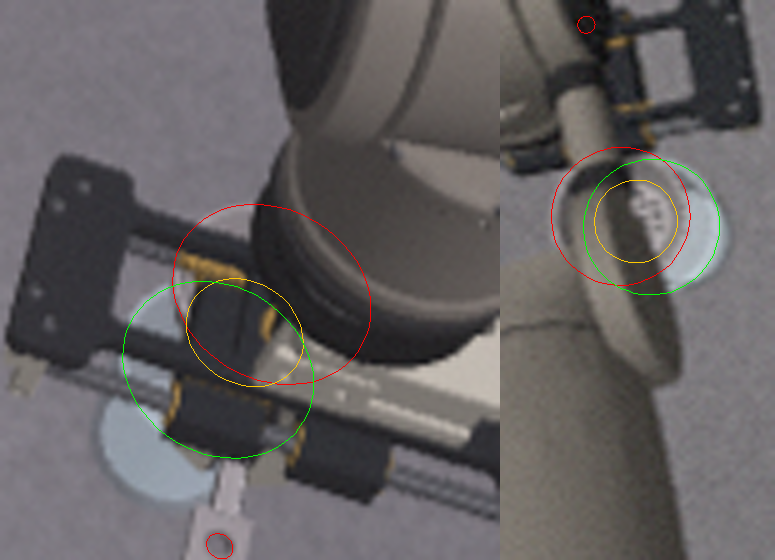

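The predicted eye circle sits on the visible hole at (219,545), and the bowl edge matches in the top view, so the strainer is held level and centred. Final lowering of 21 mm.

{"name": "jog_arm", "arguments": {
  "plan": [
    [0,-0.005,-0.05,0,-1],
    [0,-0.005,-0.1,0,-1],
    [0,-0.005,-0.15,0,-1],
    [0,-0.005,-0.2,0,-1],
    [0,-0.005,-0.24,0,-1],
    [0,-0.005,-0.26,0,-1],
    [0,-0.005,-0.26,0,-1],
    [0,-0.005,-0.26,0,-1],
    [0,-0.005,-0.26,0,-1],
    [0,-0.005,-0.26,0,-1]
  ]
}}

```text
time: 19.25
tool_pos: [0.6017, 0.2694, 0.1164]
tool_rot: [3.142, -0.0, 0.167]
contact_force: [0.4, 0.3, -0.3]
opening: 0.0084
grip_force: 40.0
```

Run:
```python
from h import *
o=readout.observe();print(o["tool_pos"],o["tool_rot"],o["contact_force"],o["grip_force"],np.abs(o["qvel"]).max())
print(ticket.hand_in())
```

```text
[0.601658   0.26938434 0.11638626] [ 3.14157163e+00 -3.22898774e-04  1.67434527e-01] [ 0.36659087  0.29160048 -0.32785821] 39.99881386756897 0.0010792477563198264
the job is handed in; nothing more can be done
None
```

The job is handed in at 19.3 s: the pin is parked upright in the notch, and the strainer is held level and centred about 15 mm above the glass rim (height worked out from the arm's pose, not photographed after the last lowering), with no contact forces seen on the way.

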